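# Latch the sample chamber's end cap with its draw latch

## Robot

A 6-joint arm with a two-finger parallel gripper is mounted at the origin on a cart in front of the work surface, level with it; the furniture and walls round the work are solid. World frame = base frame: x ahead of the robot, y to its left, z up, the work surface at z = 0. Lengths are in mm, angles in rad, forces in N, time in s.
With the tool pointing down it reaches from about 275 to 1000 mm from the base axis. Payload 8.4 kg.
Tool frame: the origin (TCP) lies midway between the tips of the shut fingers; the grasp point (between the pads) lies grip_depth behind it (grip_depth is the distance from the TCP to the grasp point, in mm); z points along the fingers, y is the line along which they close (so a half turn about z gives the same grasp; the last joint's range is limited). The gripper opens to 85 mm and grips with 20 to 120 N. Pads are 22 mm wide; open, the fingers measure 114 mm over their backs; the gripper's body (76 mm by 85 mm) begins 54 mm behind the grasp point. The pads swing forward as they close: fully open they stand 13 mm farther back than shut.
Start: joints at [1.314, 0.353, 1.633, -0, 1.155, -0.002], TCP at [157.531, 604.824, 231.281] pointing down, gripper open.
Joint ranges: [-2.63, 2.63], [-0.92, 2.1], [0.06, 2.66], [-1.3, 4.44], [0, 2.69], [-3.02, 3.02]. Speed limits (rad/s): [2.22, 2.22, 2.79, 3.14, 3.14, 3.14].

## Interface

Orientations are given as [roll, pitch, yaw] about the fixed x, y, z axes, in that order (R = Rz(yaw) Ry(pitch) Rx(roll)).
In Python, from rig import * gives the robot as it stands.
- The arm moves only by the shell command python3 -m creep 'ROWS' [FORCE]. ROWS is JSON, a list of rows, each an object of numbers: "x", "y", "z": the shift along the tool's x, y, z in mm; "rx", "ry", "rz": the turn, a rotation vector about the tool's x, y, z in rad; "hand": the finger opening in mm, from 0 to 85.4. A call has 1 to 20 rows; each row shifts and turns the commanded pose from where the row before left it, along the tool's axes as they then stand; what a row does not reach is not made up. A row lasts 1/8 s, in which the tool goes at most 62.5 mm and 10.7 degrees, less where a joint would pass 70% of its speed; a pose out of reach is approached as far as the arm can. A call with a gripper value outside its range is refused whole. The fingers move at their own pace and stop on an object; FORCE is the grip in N (left out, the last holds). Time passes only in rows, so rows that do not move let the fingers close. It gives the time, the measured TCP pose, the force, the opening and the grip force at its end, in the units of the state.
- sense(): the state, without advancing time (a new reading comes with each control period).
- grab_frame(name): name is "side" or "top"; returns the picture (400x640x3 uint8, red, green, blue); there is no depth.
- get_calibration(name): a dict with "K" (3x3 intrinsics, pixels), "R" (3x3) and "t" (3): a world point X has camera coordinates R X + t. Camera axes: x right, y down, z forward; pixel columns grow to the right and rows downward; lengths in mm; the calibration is good to about 2 mm. A picture is of the moment at which its call begins. get_calibration takes no time and is no camera call.
- sign_off(): hands the job in; it is judged then, once.
The state is a dict: "clock": time; "qpos": joint angles; "qvel": joint speeds; "joint_efforts": joint torques, N m; "eef_pos": TCP position; "tcp_rot": TCP orientation; "contact_force": force on the tool from outside, world axes, zero at the start; "wrist_torque": the same for the moment, N m; "opening": opening from 0.0 (shut) to 1.0 (fully open); "grasp_force": force on a finger pad.
Only numpy, scipy, OpenCV 4.12 (cv2) and the standard library are available. Lean on these libraries where they do the work, as an engineer would, in place of code of your own. Each camera call takes 0.05 s, during which the arm holds its last target. There are 200 camera calls.

## Task

Clamp the blue end cap of the sample chamber shut with the draw latch on top: lift the wire loop by its black tab, feel it down behind the lip of the keeper without forcing it onto the metal, and let go of it there. Then press the red-ended lever over and down, past centre, until it lies flat and stays, pushing no harder than needed. Leave everything else on the bench where it is.

Things in the scene. Friction and masses are not known exactly. Their poses are not given: they have to be found in the camera images.
- chamber: Sample chamber, fixed to the bench: grey base plate, clear walls, flat aluminium top 90 mm wide, 85 mm above the bench. Origin on the bench under the lever's pivot. Its +y runs along the latch, from the lever toward the blue end cap; x is across the latch, z up. The top reaches from y -80 to +48 mm, the cap from 70 to 122 mm. The whole latch lies in the plane x = 0.
- lever_pivot (a point): Middle of the lever's pivot pin, which runs along the chamber's x, 14 mm above the aluminium top. The lever is 20 mm wide, about 67 mm long. It carries the loop's pivot pin 18 mm from this point: with the lever flat that pin lies 18 mm toward -y and 2 mm lower; as the lever is raised it rises and swings over toward +y, which lets the loop reach farther.
- latch_lever (a joint): Lever angle, rad: 0 lies flat toward -y (closed, its stop), 1.57 upright, more leans toward the cap (to 2.7). Starts part-way up; stays where left (light friction). Carrying the loop to the pocket pulls it along, to about 1.0 to 2.4. Once hooked, pressing it down draws the cap in: up to about 10 N at its end, falling off near flat; in the last 0.2 rad it passes centre and holds itself.
- lever_end (a point): Point on the upper face of the lever's red end, 55 mm from the pivot along the lever and 3 mm off its middle line; the lever ends 12 mm farther out. With the lever flat it is about 17 mm above the aluminium top and that face looks up; with the lever upright the face looks to the chamber's +y, toward the cap.
- cap_top (a point): Centre of the top face of the blue end cap, level with the aluminium top; cap 92 mm wide along x, 52 mm along y. The cap slides on two guide rods along y and is sprung outward (+y). The steel keeper is screwed on this face through slots.
- end_cap (a joint): How far the cap is drawn in toward the chamber (-y), m: 0 is sprung out (start), stop at 0.0215. Springs push it out with 10 N plus 1.5 N per mm. Latched it is drawn in by some 4 to 21 mm, depending on where the keeper sits.
- keeper_nominal (a point): Point on the cap's top face where the edge of the keeper's lip would be with the keeper mid-slot (moves with the cap; axes as the chamber's). The keeper really sits up to 8 mm either way along y, unmeasured: find it by feel or sight. It is 26 mm wide along x; the lip's flat top is 11 mm above the cap and reaches 18 mm from its edge back toward the lever (-y).
- pocket_nominal (a point): Point on the cap's face in the middle of the keeper's pocket with the keeper mid-slot; shares the keeper's unknown shift. Beyond the lip's edge the pocket is open from above for 5.2 mm along y, down to the cap's face, then closed by a rib 15 mm thick, as high as the lip, split 18 mm wide for the tab. Under the lip is an undercut 3 mm deep, 8 mm high: the loop's bar belongs in the pocket, drawn back under the lip.
- loop_bar (a point): Middle of the loop's cross bar: round steel, 3.6 mm thick, 35 mm long along x. Two side wires, 28 mm apart inside, pass either side of the keeper and join it to the loop's pivot 95 mm away. The loop swings freely, falls by its weight; at the start the bar rests unhooked on the keeper (12.8 mm above the cap) or just before it. Down in the pocket its middle is 1.8 mm above the cap, 1.8 to 3.4 mm beyond the lip's edge.
- loop_tab (a point): Centre of the black tab standing up from the loop's bar: 16 mm wide along x (grasp across this width from above), 3.5 mm thick, ending 10 mm above this centre. The centre is 22.5 mm above the bar's axis and 4 mm beyond it (+y) with the loop level; the tab tilts with the loop and turns between finger pads.
- bottle: Bystander: brown reagent bottle with white cap, 47 mm across, 87 mm high. Origin under its middle.
- tin: Bystander: lidded aluminium tin, 64 mm across, 42 mm high. Origin under its middle.

How it is judged:
By the outcome, as a careful person would: the job done as asked, in the order asked, and still so for the second after the job is handed in, with the robot touching nothing.
It also fails if it takes over 67 s, if anything falls off the work surface, if the arm or the gripper's body presses on something with over 40 N, if the wrist force passes 120 N, or if a joint passes its speed limit or range.

## Working session

There is one attempt and no reset: what is moved stays moved. The work goes in short steps, Python scripts to look and compute and a shell command to move; the robot and the scene stay as the last step left them, time stands still between calls to the robot, and variables do not carry over. Pictures are saved under pics/ and viewed, at most 10 in all, crops included, and the job is handed in when it is done.

```bash
ls; mkdir -p pics; python3 - <<'E'
from rig import *
import cv2
for n in("side","top"):
    f=grab_frame(n); cv2.imwrite(f"pics/{n}0.png",f[:,:,::-1]); c=get_calibration(n); print(n,c)
s=sense();print(s)
E
```

```text
pics
side {'K': array([[490.10325382,   0.        , 313.37506187],
       [  0.        , 490.10325382, 205.41540065],
       [  0.        ,   0.        ,   1.        ]]), 'R': array([[ 0.86458795, -0.50230278, -0.0134013 ],
       [-0.31967825, -0.52927759, -0.78592051],
       [ 0.38767705,  0.6837815 , -0.6181823 ]]), 't': array([-392.47471178,  304.80040296,  838.37840278])}
top {'K': array([[424.5014989 ,   0.        , 316.91470932],
       [  0.        , 424.5014989 , 193.461413  ],
       [  0.        ,   0.        ,   1.        ]]), 'R': array([[-0.02257198, -0.99965781,  0.01321964],
       [-0.99610005,  0.02135958, -0.08560639],
       [ 0.08529473, -0.01510039, -0.99624133]]), 't': array([125.54516334, 495.35023919, 902.4285583 ])}
{'clock': 0.1, 'qpos': array([ 1.31362008e+00,  3.53595882e-01,  1.63405840e+00,  1.94753060e-05,
        1.15522953e+00, -2.38611362e-03]), 'qvel': array([ 0.00046743, -0.00106362,  0.0001235 , -0.00218314,  0.00111931,
       -0.00106821]), 'joint_efforts': array([-1.12299353e-03, -6.06354690e+01, -3.42823291e+01, -6.08987762e-05,
        3.87198786e-03, -2.16551896e-06]), 'eef_pos': array([157.40078087, 604.40293862, 230.62673592]), 'tcp_rot': array([-3.14030153e+00, -2.08883621e-05,  2.88679464e+00]), 'contact_force': array([ 0.01561365, -0.03034992,  0.32886837]), 'wrist_torque': array([ 0.00769434, -0.03678491,  0.01652634]), 'grasp_force': 0.0, 'opening': 1.000253887208005}
```

View pics/side0.png

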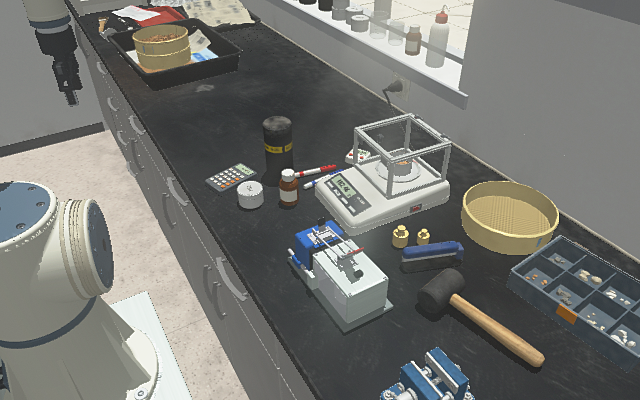

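View pics/top0.png

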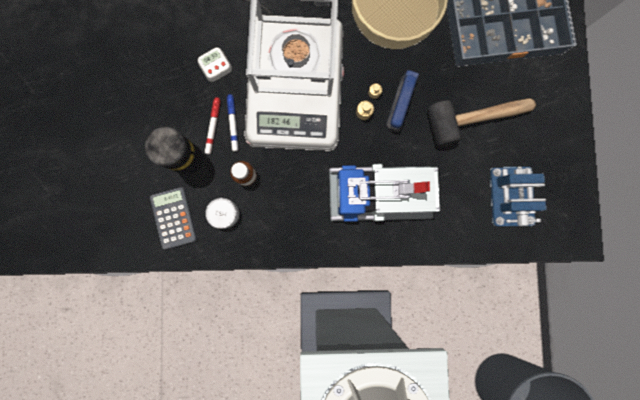

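The chamber is at about (385,195) in the top view and (345,270) in the side view. The cap points left, toward world +y. I'll zoom in on both.

```bash
python3 - <<'E'
import cv2,numpy as np
a=cv2.imread('pics/top0.png')[160:226,322:446]; a=cv2.resize(a,None,fx=6,fy=6,interpolation=cv2.INTER_CUBIC)
cv2.imwrite('pics/topc.png',a)
b=cv2.imread('pics/side0.png')[212:312,284:394]; b=cv2.resize(b,None,fx=6,fy=6,interpolation=cv2.INTER_CUBIC)
cv2.imwrite('pics/sidec.png',b)
E
```

```text
(no output)
```

View pics/topc.png

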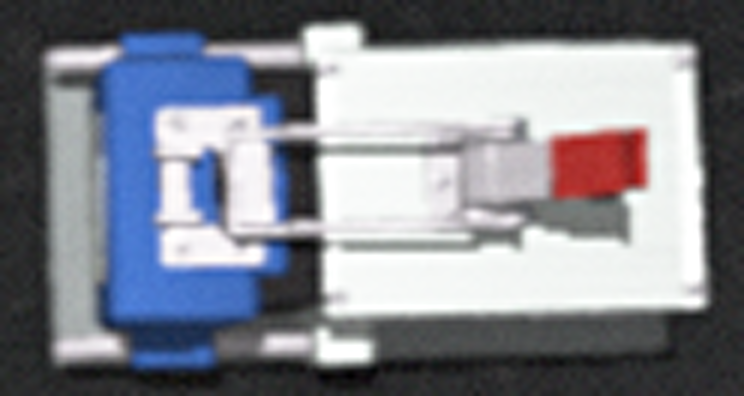

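View pics/sidec.png

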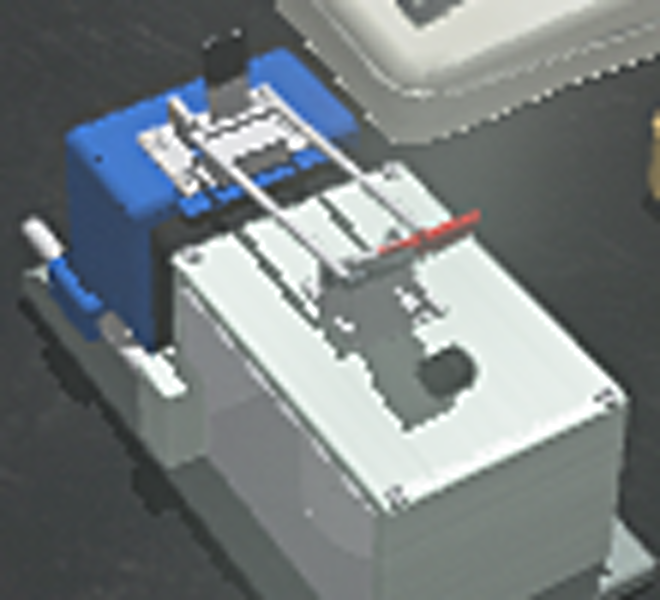

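The top crop shows the keeper at columns 157–280, the bar at about 232 (resting on the lip), the tab at about (212,190), and the lever leaning back with its red end at 550–645. The side crop shows the black tab at about (225,55) and the red end at about (435,230). Next I'll cast rays.

```bash
cat > h.py <<'E'
from rig import *
import numpy as np, cv2
C={n:get_calibration(n) for n in("side","top")}
def ray(n,p):
    c=C[n]; d=c["R"].T@np.linalg.inv(c["K"])@[p[0],p[1],1]; return -c["R"].T@c["t"],d/np.linalg.norm(d)
def plane(n,p,z): o,d=ray(n,p); return o+d*(z-o[2])/d[2]
def tri(ps,pt):
    A=[];b=[]
    for n,p in(("side",ps),("top",pt)):
        o,d=ray(n,p);M=np.eye(3)-np.outer(d,d);A.append(M);b.append(M@o)
    return np.linalg.lstsq(np.vstack(A),np.hstack(b),rcond=None)[0]
def proj(n,X): c=C[n];v=c["K"]@(c["R"]@X+c["t"]);return v[:2]/v[2]
def sc(p): return np.array(p)/6-.42+[284,212]
def tc(p): return np.array(p)/6-.42+[322,160]
E
python3 - <<'E'
from h import *
np.set_printoptions(precision=1,suppress=True)
L=np.array([[-45,48],[45,48],[45,-80],[-45,-80]],float)
def fit(W):
    a=L-L.mean(0);b=W-W.mean(0);th=np.arctan2((a[:,0]*b[:,1]-a[:,1]*b[:,0]).sum(),(a*b).sum())
    R=np.array([[np.cos(th),-np.sin(th)],[np.sin(th),np.cos(th)]]);t=W.mean(0)-R@L.mean(0)
    print("yaw",round(th,4),"origin",t,"res",(W-L@R.T-t).ravel());return R,t
Wt=np.array([plane("top",tc(p),85)[:2] for p in[(322,312),(318,50),(695,46),(706,310)]])
Ws=np.array([plane("side",sc(p),85)[:2] for p in[(175,258),(390,160),(628,395),(380,515)]])
Rt,tt=fit(Wt);Rs,ts=fit(Ws)
loc=lambda X,R,t:np.r_[R.T@(X[:2]-t),X[2]]
for nm,c,z in[("keeper lo end",(157,190),96),("keeper hi end L",(278,110),96),("bar",(232,188),97.8),("blk",(210,185),120),("cap left",(105,200),85),("cap right",(252,70),85)]:
    print(nm,loc(plane("top",tc(c),z),Rt,tt))
for nm,c,z in[("tab s",(225,55),120),("bar",(222,118),97.8)]:
    print(nm,loc(plane("side",sc(c),z),Rs,ts))
print("tab",tri(sc((225,55)),tc((212,188))),"red",tri(sc((435,230)),tc((600,162))))
for n,R,t in(("top",Rt,tt),("side",Rs,ts)): print(n,loc(tri(sc((435,230)),tc((600,162))),R,t))
E
```

```text
yaw -0.013 origin [497.  -50.6] res [ 0.6  0.8 -0.5  0.3 -0.1 -0.2  0.1 -0.9]
yaw 0.0111 origin [494.3 -50. ] res [ 2.5 -1.9 -1.4  0.8  0.5  0.7 -1.6  0.4]
keeper lo end [ -3.8 104.6  96. ]
keeper hi end L [22.7 63.7 96. ]
bar [-3.5 79.8 97.8]
blk [ -4.4  89.5 120. ]
cap left [ -6.  121.3  85. ]
cap right [37.8 70.8 85. ]
tab s [  3.3  89.5 120. ]
bar [-1.  84.5 97.8]
tab [494.   37.9 122. ] red [497.  -83.1 139. ]
top [  0.4 -32.5 139. ]
side [  2.3 -33.1 139. ]
```

```bash
python3 - <<'E'
from h import *
from scipy.spatial.transform import Rotation as Ro
import rig
print([k for k in dir(rig) if not k.startswith('_')], getattr(rig,'grip_depth',None))
s=sense();R=Ro.from_euler('xyz',s['tcp_rot'])
d=R.inv().apply(np.array([495.5,38.5,185])-s['eef_pos']);print(d,d/12,R.as_matrix()[:,1])
print(R.inv()*Ro.from_euler('xyz',[np.pi,0,np.pi/2])and (R.inv()*Ro.from_euler('xyz',[np.pi,0,np.pi/2])).as_rotvec())
E
```

```text
['MotionError', 'get_calibration', 'grab_frame', 'grip_depth', 'sense', 'sign_off'] 18.700000000000003
[-469.82018569 -462.35514925   46.2139159 ] [-39.15168214 -38.52959577   3.85115966] [ 0.25204972  0.96771343 -0.00129112]
[-1.11291750e-03  8.31772057e-04  1.31599813e+00]
```

```bash
python3 -m creep '[{"x":-39.2,"y":-38.5,"z":3.8,"hand":40},{"x":-39.2,"y":-38.5,"z":3.8},{"x":-39.2,"y":-38.5,"z":3.8},{"x":-39.2,"y":-38.5,"z":3.8},{"x":-39.2,"y":-38.5,"z":3.8},{"x":-39.2,"y":-38.5,"z":3.8},{"x":-39.2,"y":-38.5,"z":3.8},{"x":-39.2,"y":-38.5,"z":3.8},{"x":-39.2,"y":-38.5,"z":3.8},{"x":-39.2,"y":-38.5,"z":3.8},{"x":-39.2,"y":-38.5,"z":3.8},{"x":-39.2,"y":-38.5,"z":3.8},{"rz":0.165},{"rz":0.165},{"rz":0.165},{"rz":0.165},{"rz":0.165},{"rz":0.165},{"rz":0.165},{"rz":0.161}]' 20
python3 - <<'E'
from h import *
import cv2
s=sense();print(s['eef_pos'],s['tcp_rot'],s['opening'],s['contact_force'])
f=grab_frame("side")[:,:,::-1];g=grab_frame("top")[:,:,::-1]
a=cv2.resize(f[180:300,270:390],None,fx=5,fy=5,interpolation=2)
cv2.imwrite('pics/s1.png',a)
E
```

```text
[157.40078087 604.40293862 230.62673592] [-3.14030153e+00 -2.08883621e-05  2.88679464e+00] 1.000253887208005 [ 0.01561365 -0.03034992  0.32886837]schema error: expected keys x, y, z, rx, ry, rz, hand
```

View pics/s1.png

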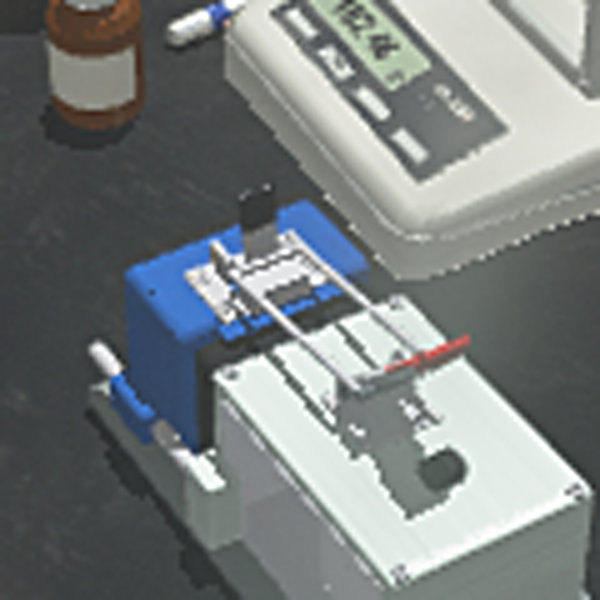

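The picture shows the scene unchanged: the move was refused, and every row seems to need all the keys. I'll resend it.

```bash
python3 -m creep '[{"x":-39.2,"y":-38.5,"z":3.8,"rx":0,"ry":0,"rz":0,"hand":40},{"x":-39.2,"y":-38.5,"z":3.8,"rx":0,"ry":0,"rz":0,"hand":40},{"x":-39.2,"y":-38.5,"z":3.8,"rx":0,"ry":0,"rz":0,"hand":40},{"x":-39.2,"y":-38.5,"z":3.8,"rx":0,"ry":0,"rz":0,"hand":40},{"x":-39.2,"y":-38.5,"z":3.8,"rx":0,"ry":0,"rz":0,"hand":40},{"x":-39.2,"y":-38.5,"z":3.8,"rx":0,"ry":0,"rz":0,"hand":40},{"x":-39.2,"y":-38.5,"z":3.8,"rx":0,"ry":0,"rz":0,"hand":40},{"x":-39.2,"y":-38.5,"z":3.8,"rx":0,"ry":0,"rz":0,"hand":40},{"x":-39.2,"y":-38.5,"z":3.8,"rx":0,"ry":0,"rz":0,"hand":40},{"x":-39.2,"y":-38.5,"z":3.8,"rx":0,"ry":0,"rz":0,"hand":40},{"x":-39.2,"y":-38.5,"z":3.8,"rx":0,"ry":0,"rz":0,"hand":40},{"x":-39.2,"y":-38.5,"z":3.8,"rx":0,"ry":0,"rz":0,"hand":40},{"x":0,"y":0,"z":0,"rx":0,"ry":0,"rz":0.165,"hand":40},{"x":0,"y":0,"z":0,"rx":0,"ry":0,"rz":0.165,"hand":40},{"x":0,"y":0,"z":0,"rx":0,"ry":0,"rz":0.165,"hand":40},{"x":0,"y":0,"z":0,"rx":0,"ry":0,"rz":0.165,"hand":40},{"x":0,"y":0,"z":0,"rx":0,"ry":0,"rz":0.165,"hand":40},{"x":0,"y":0,"z":0,"rx":0,"ry":0,"rz":0.165,"hand":40},{"x":0,"y":0,"z":0,"rx":0,"ry":0,"rz":0.165,"hand":40},{"x":0,"y":0,"z":0,"rx":0,"ry":0,"rz":0.161,"hand":40}]' 20
```

```text
clock: 2.7
eef_pos: [496.2, 39.2, 185.6]
tcp_rot: [-3.141, 0.0, 1.565]
contact_force: [-0.1, -0.3, -0.4]
opening: 0.472
grasp_force: 0.0
```

```bash
python3 -m creep '[{"x":0,"y":0,"z":25,"rx":0,"ry":0,"rz":0,"hand":40},{"x":0,"y":0,"z":22,"rx":0,"ry":0,"rz":0,"hand":40},{"x":0,"y":0,"z":0,"rx":0,"ry":0,"rz":0,"hand":40}]'
python3 - <<'E'
from h import *
f=grab_frame("side")[:,:,::-1];g=grab_frame("top")[:,:,::-1]
a=cv2.resize(f[190:270,280:380],None,fx=7,fy=7,interpolation=2)
cv2.imwrite('pics/s2.png',a)
s=sense()
for n in C: print(n,proj(n,s['eef_pos']))
E
```

```text
clock: 3.08
eef_pos: [495.0, 39.1, 137.4]
tcp_rot: [-3.138, 0.0, 1.571]
contact_force: [-0.0, -0.1, -0.2]
opening: 0.465
grasp_force: 0.0
side [321.06221889 213.50712749]
top [357.49759849 188.05068102]
```

View pics/s2.png

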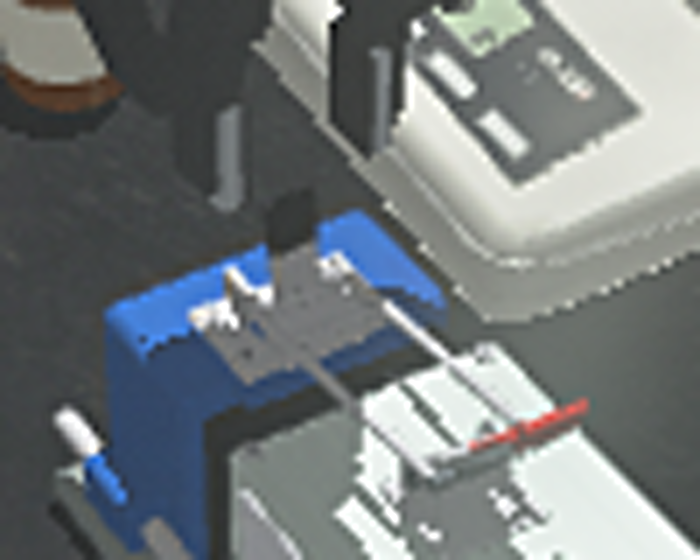

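The fingertips are at (228,205) and (380,150), straddling the tab top at (292,195). The tab sits roughly 2–3 mm farther toward +y. I'll go down and close.

```bash
python3 -m creep '[{"x":2,"y":-0.5,"z":13,"rx":0,"ry":0,"rz":0,"hand":40},{"x":0,"y":0,"z":13,"rx":0,"ry":0,"rz":0,"hand":40},{"x":0,"y":0,"z":0,"rx":0,"ry":0,"rz":0,"hand":30},{"x":0,"y":0,"z":0,"rx":0,"ry":0,"rz":0,"hand":22},{"x":0,"y":0,"z":0,"rx":0,"ry":0,"rz":0,"hand":12},{"x":0,"y":0,"z":0,"rx":0,"ry":0,"rz":0,"hand":8},{"x":0,"y":0,"z":0,"rx":0,"ry":0,"rz":0,"hand":8},{"x":0,"y":0,"z":0,"rx":0,"ry":0,"rz":0,"hand":8}]' 20
```

```text
clock: 4.18
eef_pos: [495.0, 41.2, 112.7]
tcp_rot: [-3.14, -0.0, 1.571]
contact_force: [-5.2, 1.7, 3.3]
opening: 0.176
grasp_force: 19.7
```

```bash
python3 -m creep '[{"x":0,"y":-1,"z":-1,"rx":0,"ry":0,"rz":0,"hand":8},{"x":0,"y":0,"z":-2,"rx":0,"ry":0,"rz":0,"hand":8},{"x":0,"y":0,"z":-1,"rx":0,"ry":0,"rz":0,"hand":8},{"x":0,"y":0,"z":0,"rx":0,"ry":0,"rz":0,"hand":8}]' 
python3 -m creep '[{"x":2,"y":0,"z":0,"rx":0,"ry":0,"rz":0,"hand":8},{"x":2.5,"y":0,"z":0,"rx":0,"ry":0,"rz":0,"hand":8},{"x":0,"y":0,"z":0,"rx":0,"ry":0,"rz":0,"hand":8}]'
```

```text
clock: 4.68
eef_pos: [494.6, 41.0, 116.6]
tcp_rot: [-3.141, 0.0, 1.571]
contact_force: [-2.6, -2.9, -1.2]
opening: 0.175
grasp_force: 19.5
clock: 5.05
eef_pos: [494.7, 45.8, 116.6]
tcp_rot: [-3.141, -0.0, 1.571]
contact_force: [-2.7, -2.5, -0.8]
opening: 0.175
grasp_force: 19.6
```

```bash
python3 -m creep '[{"x":0,"y":-0.5,"z":2,"rx":0,"ry":0,"rz":0,"hand":8},{"x":0,"y":0,"z":1,"rx":0,"ry":0,"rz":0,"hand":8},{"x":0,"y":0,"z":1,"rx":0,"ry":0,"rz":0,"hand":8},{"x":0,"y":0,"z":0,"rx":0,"ry":0,"rz":0,"hand":8}]' 
python3 -m creep '[{"x":0,"y":0,"z":0.7,"rx":0,"ry":0,"rz":0,"hand":8},{"x":0,"y":0,"z":0.8,"rx":0,"ry":0,"rz":0,"hand":8},{"x":0,"y":0,"z":0,"rx":0,"ry":0,"rz":0,"hand":8}]'
```

```text
clock: 5.55
eef_pos: [494.5, 45.8, 112.7]
tcp_rot: [3.141, -0.0, 1.571]
contact_force: [-2.3, 0.6, 0.9]
opening: 0.178
grasp_force: 19.7
clock: 5.92
eef_pos: [494.6, 45.8, 111.9]
tcp_rot: [3.141, -0.0, 1.571]
contact_force: [-5.0, 1.1, 9.5]
opening: 0.175
grasp_force: 20.5
```

Contact at about z 112.3, on either the lip or the rib. I'll ease off and feel along +y lightly.

```bash
python3 -m creep '[{"x":0,"y":-0.3,"z":-0.7,"rx":0,"ry":0,"rz":0,"hand":8},{"x":0.5,"y":0,"z":0,"rx":0,"ry":0,"rz":0,"hand":8},{"x":0,"y":0,"z":0,"rx":0,"ry":0,"rz":0,"hand":8}]' 
python3 -m creep '[{"x":0.5,"y":0,"z":0,"rx":0,"ry":0,"rz":0,"hand":8},{"x":0,"y":0,"z":0,"rx":0,"ry":0,"rz":0,"hand":8}]'
python3 -m creep '[{"x":0.7,"y":0,"z":0,"rx":0,"ry":0,"rz":0,"hand":8},{"x":0,"y":0,"z":0,"rx":0,"ry":0,"rz":0,"hand":8}]'
python3 - <<'E'
from h import *
f=grab_frame("side")[:,:,::-1];g=grab_frame("top")[:,:,::-1]
a=cv2.resize(f[205:275,290:380],None,fx=7,fy=7,interpolation=2)
cv2.imwrite('pics/s3.png',a)
E
```

```text
clock: 6.3
eef_pos: [494.4, 45.9, 112.1]
tcp_rot: [3.141, 0.001, 1.571]
contact_force: [-1.5, -3.3, 5.6]
opening: 0.175
grasp_force: 20.1
clock: 6.55
eef_pos: [494.4, 46.2, 112.1]
tcp_rot: [3.141, 0.001, 1.571]
contact_force: [-1.5, -4.6, 5.0]
opening: 0.172
grasp_force: 20.1
clock: 6.8
eef_pos: [494.4, 47.0, 112.0]
tcp_rot: [3.141, 0.001, 1.571]
contact_force: [-1.5, -5.2, 5.5]
opening: 0.173
grasp_force: 20.0
```

View pics/s3.png

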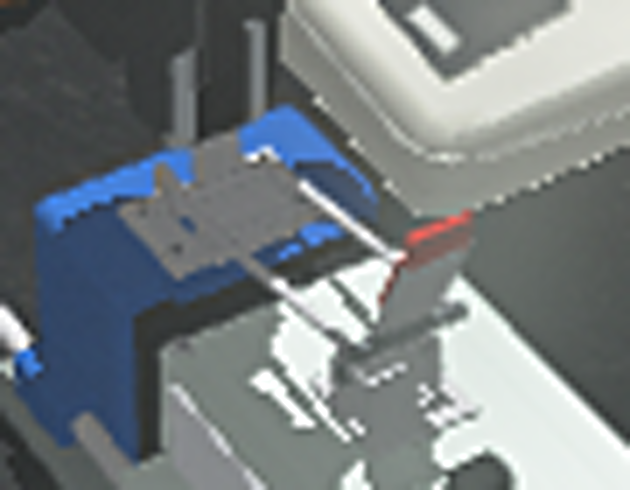

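The lever is now near upright. The four-screw plate is wider than the loop, so it is a base flange and not the lip itself. I'll re-examine the first top frame to find the pocket.

```bash
python3 - <<'E'
import cv2
a=cv2.imread('pics/top0.png')[172:212,338:376]
print(a[180-172+4:203-172:2,345-338:372-338].mean(2).astype(int))
cv2.imwrite('pics/t4.png',cv2.resize(a,None,fx=15,fy=15,interpolation=cv2.INTER_NEAREST))
E
```

```text
[[130 127 139 197 233 241 244 246 248 248 228 194 198 229 226 216 234 250
  249 250 246 202 114  60  43  34  40]
 [129 126 124 133 166 185 183 168 154 139 136 127  93  97 162 210 238 246
  247 245 245 210 134  95  60  36  32]
 [126 132 122 149 231 251 250 237 186 126 122 125 104  72 135 219 247 248
  246 246 245 230 175 120  85  51  50]
 [130 127 124 146 227 248 248 236 184 135 126 125  98  50 111 205 234 241
  245 245 244 230 177 136 100  61  47]
 [131 130 128 154 230 249 249 246 209 148 122 124  98  59 109 207 234 242
  246 246 243 229 176 123  93  55  44]
 [133 129 125 160 231 249 248 245 214 163 139 130 117  95 127 211 234 241
  246 247 246 248 212 145  96  53  40]
 [135 130 146 200 235 235 238 239 240 231 185 140 126 117 139 220 240 242
  245 248 249 250 222 150 108  98 113]
 [136 131 135 158 194 237 248 246 240 240 242 245 242 208 164 208 236 233
  228 225 222 214 219 224 205 181 190]
 [134 129 133 173 238 251 245 239 237 243 244 245 246 246 245 217 142 116
  137 151 133  94  68  63  50  24  18]
 [132 132 132 173 236 249 236 230 239 246 249 248 249 250 249 247 238 240
  250 253 236 172 132 119  90  60  44]]
```

View pics/t4.png

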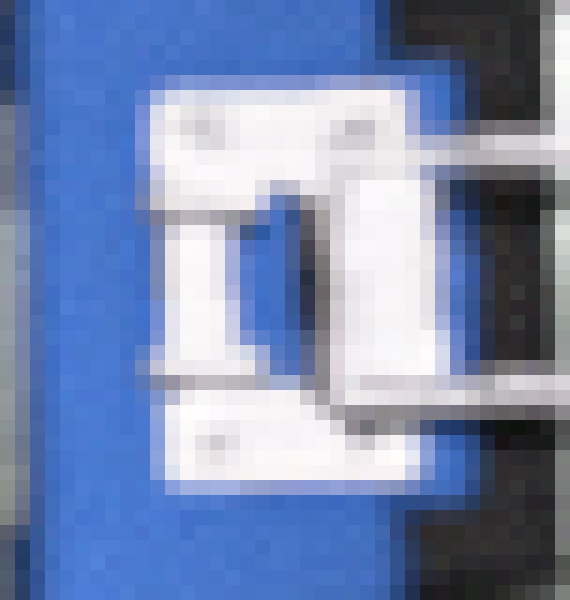

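The enlarged frame shows the lip's back edge at column 440 and the rib's front corners at about 265. That puts the pocket at 265–303, with the bar at about 331, so the bar had to travel about 6 mm at the start. It is therefore still on the lip, and I'll carry on along +y.

```bash
python3 -m creep '[{"x":0.6,"y":0,"z":-0.2,"rx":0,"ry":0,"rz":0,"hand":8},{"x":0,"y":0,"z":0,"rx":0,"ry":0,"rz":0,"hand":8}]' 
python3 -m creep '[{"x":0.6,"y":0,"z":0,"rx":0,"ry":0,"rz":0,"hand":8},{"x":0,"y":0,"z":0,"rx":0,"ry":0,"rz":0,"hand":8}]'
python3 -m creep '[{"x":0.6,"y":0,"z":0,"rx":0,"ry":0,"rz":0,"hand":8},{"x":0,"y":0,"z":0,"rx":0,"ry":0,"rz":0,"hand":8}]'
```

```text
clock: 7.15
eef_pos: [494.1, 48.1, 111.9]
tcp_rot: [3.141, -0.0, 1.571]
contact_force: [-0.0, -3.2, 0.9]
opening: 0.177
grasp_force: 19.8
clock: 7.4
eef_pos: [494.1, 48.8, 112.1]
tcp_rot: [3.141, -0.0, 1.571]
contact_force: [1.0, -2.6, 0.7]
opening: 0.178
grasp_force: 19.8
clock: 7.65
eef_pos: [494.1, 49.3, 112.1]
tcp_rot: [3.141, -0.0, 1.571]
contact_force: [-0.2, -1.9, 1.5]
opening: 0.171
grasp_force: 19.8
```

The vertical force dropped at y≈48, which suggests the bar is past the edge. I'll lower it gently.

```bash
python3 -m creep '[{"x":-0.5,"y":0,"z":0.7,"rx":0,"ry":0,"rz":0,"hand":8},{"x":0,"y":0,"z":0,"rx":0,"ry":0,"rz":0,"hand":8}]' 
python3 -m creep '[{"x":0,"y":0,"z":0.7,"rx":0,"ry":0,"rz":0,"hand":8},{"x":0,"y":0,"z":0,"rx":0,"ry":0,"rz":0,"hand":8}]' 
```

```text
clock: 7.9
eef_pos: [494.1, 49.0, 111.4]
tcp_rot: [3.141, -0.0, 1.571]
contact_force: [0.0, 1.2, 1.5]
opening: 0.177
grasp_force: 19.8
clock: 8.15
eef_pos: [494.1, 48.9, 110.9]
tcp_rot: [3.141, -0.0, 1.571]
contact_force: [-0.2, 2.4, 5.1]
opening: 0.176
grasp_force: 20.1
```

```bash
python3 -m creep '[{"x":0.6,"y":0,"z":0,"rx":0,"ry":0,"rz":0,"hand":8},{"x":0,"y":0,"z":0,"rx":0,"ry":0,"rz":0,"hand":8}]' 
python3 -m creep '[{"x":0.5,"y":0,"z":0.2,"rx":0,"ry":0,"rz":0,"hand":8},{"x":0,"y":0,"z":0,"rx":0,"ry":0,"rz":0,"hand":8}]' 
```

```text
clock: 8.4
eef_pos: [494.1, 49.1, 110.7]
tcp_rot: [3.141, 0.0, 1.571]
contact_force: [0.1, -0.4, 3.2]
opening: 0.173
grasp_force: 20.1
clock: 8.65
eef_pos: [494.0, 49.6, 110.3]
tcp_rot: [-3.141, 0.0, 1.571]
contact_force: [0.6, -2.3, 1.6]
opening: 0.179
grasp_force: 19.9
```

```bash
python3 -m creep '[{"x":0.2,"y":0,"z":0.8,"rx":0,"ry":0,"rz":0,"hand":8},{"x":0,"y":0,"z":0,"rx":0,"ry":0,"rz":0,"hand":8}]' 
python3 -m creep '[{"x":0,"y":0,"z":0.8,"rx":0,"ry":0,"rz":0,"hand":8},{"x":0,"y":0,"z":0,"rx":0,"ry":0,"rz":0,"hand":8}]' 
```

```text
clock: 8.9
eef_pos: [494.0, 49.9, 109.6]
tcp_rot: [-3.141, 0.0, 1.571]
contact_force: [1.2, -2.1, 1.4]
opening: 0.175
grasp_force: 19.9
clock: 9.15
eef_pos: [494.0, 50.1, 108.8]
tcp_rot: [-3.142, -0.0, 1.571]
contact_force: [1.2, -0.6, 1.7]
opening: 0.175
grasp_force: 20.0
```

```bash
python3 -m creep '[{"x":0,"y":0,"z":1,"rx":0,"ry":0,"rz":0,"hand":8},{"x":0,"y":0,"z":1,"rx":0,"ry":0,"rz":0,"hand":8},{"x":0,"y":0,"z":0,"rx":0,"ry":0,"rz":0,"hand":8}]' 
python3 -m creep '[{"x":0,"y":0,"z":1,"rx":0,"ry":0,"rz":0,"hand":8},{"x":0,"y":0,"z":1,"rx":0,"ry":0,"rz":0,"hand":8},{"x":0,"y":0,"z":0,"rx":0,"ry":0,"rz":0,"hand":8}]' 
```

```text
clock: 9.52
eef_pos: [494.1, 50.3, 106.9]
tcp_rot: [3.141, -0.001, 1.571]
contact_force: [0.7, 4.0, 4.3]
opening: 0.173
grasp_force: 20.2
clock: 9.9
eef_pos: [493.9, 49.7, 104.7]
tcp_rot: [-3.141, 0.0, 1.571]
contact_force: [1.2, 1.6, 0.9]
opening: 0.177
grasp_force: 20.1
```

```bash
python3 -m creep '[{"x":0,"y":0,"z":1,"rx":0,"ry":0,"rz":0,"hand":8},{"x":0,"y":0,"z":1,"rx":0,"ry":0,"rz":0,"hand":8},{"x":0,"y":0,"z":0,"rx":0,"ry":0,"rz":0,"hand":8}]' 
python3 -m creep '[{"x":0,"y":0,"z":0.6,"rx":0,"ry":0,"rz":0,"hand":8},{"x":0,"y":0,"z":0.6,"rx":0,"ry":0,"rz":0,"hand":8},{"x":0,"y":0,"z":0,"rx":0,"ry":0,"rz":0,"hand":8}]' 
```

```text
clock: 10.28
eef_pos: [493.9, 49.8, 102.8]
tcp_rot: [-3.141, 0.0, 1.571]
contact_force: [1.2, -0.3, 2.0]
opening: 0.178
grasp_force: 20.1
clock: 10.65
eef_pos: [493.9, 49.9, 101.6]
tcp_rot: [-3.141, 0.0, 1.571]
contact_force: [1.6, -1.4, 1.1]
opening: 0.176
grasp_force: 20.1
```

```bash
python3 -m creep '[{"x":0,"y":0,"z":0.5,"rx":0,"ry":0,"rz":0,"hand":8},{"x":0,"y":0,"z":0.4,"rx":0,"ry":0,"rz":0,"hand":8},{"x":0,"y":0,"z":0,"rx":0,"ry":0,"rz":0,"hand":8}]' 
python3 -m creep '[{"x":-0.7,"y":0,"z":0,"rx":0,"ry":0,"rz":0,"hand":8},{"x":-0.7,"y":0,"z":0,"rx":0,"ry":0,"rz":0,"hand":8},{"x":0,"y":0,"z":0,"rx":0,"ry":0,"rz":0,"hand":8}]' 
```

```text
clock: 11.02
eef_pos: [494.0, 49.9, 100.8]
tcp_rot: [-3.142, 0.0, 1.571]
contact_force: [1.1, -2.0, 1.1]
opening: 0.181
grasp_force: 20.1
clock: 11.4
eef_pos: [494.0, 48.8, 100.8]
tcp_rot: [3.142, -0.0, 1.571]
contact_force: [1.9, 1.8, 1.3]
opening: 0.176
grasp_force: 20.1
```

```bash
python3 -m creep '[{"x":0,"y":0,"z":0.5,"rx":0,"ry":0,"rz":0,"hand":8},{"x":0,"y":0,"z":0.5,"rx":0,"ry":0,"rz":0,"hand":8},{"x":0,"y":0,"z":0,"rx":0,"ry":0,"rz":0,"hand":8}]'  
python3 -m creep '[{"x":-0.5,"y":0,"z":0,"rx":0,"ry":0,"rz":0,"hand":8},{"x":-0.5,"y":0,"z":0,"rx":0,"ry":0,"rz":0,"hand":8},{"x":0,"y":0,"z":0,"rx":0,"ry":0,"rz":0,"hand":8}]' 
```

```text
clock: 11.78
eef_pos: [494.1, 48.8, 99.9]
tcp_rot: [3.141, -0.0, 1.571]
contact_force: [0.8, 4.1, 3.9]
opening: 0.173
grasp_force: 20.4
clock: 12.15
eef_pos: [494.1, 48.6, 99.9]
tcp_rot: [3.141, -0.002, 1.57]
contact_force: [0.4, 9.9, 3.6]
opening: 0.177
grasp_force: 20.4
```

The bar is down at 3.9 N and catches when drawn back (9.9 N along y), so it is behind the lip. I'll ease off, release and rise.

```bash
python3 -m creep '[{"x":0.7,"y":0,"z":0,"rx":0,"ry":0,"rz":0,"hand":8},{"x":0,"y":0,"z":0,"rx":0,"ry":0,"rz":0,"hand":24},{"x":0,"y":0,"z":0,"rx":0,"ry":0,"rz":0,"hand":36},{"x":0,"y":0,"z":0,"rx":0,"ry":0,"rz":0,"hand":36},{"x":0,"y":0,"z":-15,"rx":0,"ry":0,"rz":0,"hand":36},{"x":0,"y":0,"z":-30,"rx":0,"ry":0,"rz":0,"hand":36},{"x":0,"y":0,"z":-40,"rx":0,"ry":0,"rz":0,"hand":10},{"x":0,"y":0,"z":-40,"rx":0,"ry":0,"rz":0,"hand":0},{"x":0,"y":0,"z":0,"rx":0,"ry":0,"rz":0,"hand":0},{"x":0,"y":0,"z":0,"rx":0,"ry":0,"rz":0,"hand":0},{"x":0,"y":0,"z":0,"rx":0,"ry":0,"rz":0,"hand":0}]' 
python3 - <<'E'
from h import *
f=grab_frame("side")[:,:,::-1];g=grab_frame("top")[:,:,::-1]
a=cv2.resize(f[205:285,290:380],None,fx=5,fy=5,interpolation=2)
b=cv2.resize(g[172:212,338:408],None,fx=7,fy=7,interpolation=2)
c=np.zeros((700,500,3),np.uint8);c=np.zeros((400,950,3),np.uint8)
c=np.zeros((400,800,3),np.uint8);c[:400,:450]=a;c[:280,450:800]=b[:,:350]
cv2.imwrite('pics/s5.png',c)
for n,im in(("side",f),("top",g)):
    h=cv2.cvtColor(np.ascontiguousarray(im),cv2.COLOR_BGR2HSV);m=((h[...,0]<8)|(h[...,0]>172))&(h[...,1]>140)&(h[...,2]>70)
    ys,xs=np.nonzero(m);k=(xs>330)&(xs<430)&((ys>200)&(ys<290) if n=="side" else (ys>170)&(ys<210));print(n,xs[k].mean(),ys[k].mean(),k.sum(),xs[k].min(),xs[k].max(),ys[k].min(),ys[k].max())
    if n=="side":p=(xs[k].mean(),ys[k].mean())
    else: X=tri(p,(xs[k].mean(),ys[k].mean()));print(X,X-[495.7,-50.3,99])
E
```

```text
clock: 13.52
eef_pos: [493.2, 48.2, 223.8]
tcp_rot: [-3.14, 0.0, 1.571]
contact_force: [-0.3, 0.4, -0.4]
opening: 0.001
grasp_force: 0.0
side 359.14285714285717 230.57142857142858 7 346 417 207 236
top 411.0 190.8181818181818 11 408 415 190 192
[499.36830337 -63.03774142 165.99014805] [  3.66830337 -12.73774142  66.99014805]
```

View pics/s5.png

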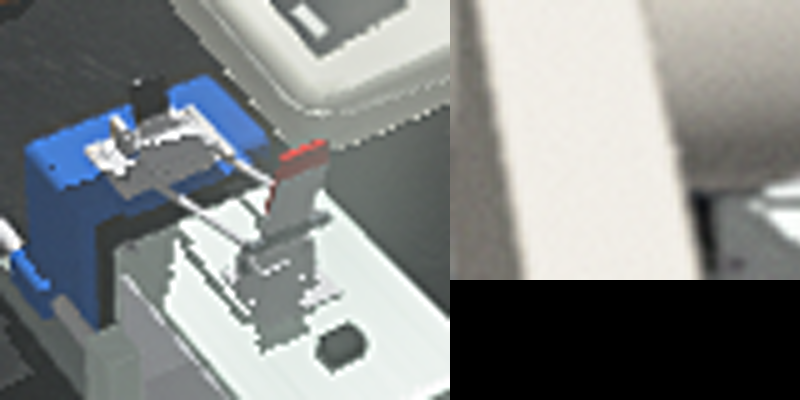

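The side view shows the bar end in the pocket at (120,130), the tab standing low at (150,95), and the lever near upright with its tip at (303,150). The arm blocks the top view. I'll work out the lever angle from the tip's ray in the latch plane.

```bash
python3 - <<'E'
from h import *
for q in [(303,147),(303,158),(278,252)]:
    p=np.array(q)/5-.4+[290,205]; o,d=ray("side",p); X=o+d*(495.2-o[0])/d[0]; print(X, X-[495.2,-50.3,99])
p=np.array((285,248))/5-.4+[290,205]
E
```

```text
[495.2        -65.55520058 164.98005123] [  0.         -15.25520058  65.98005123]
[495.2        -65.85820588 159.90342224] [  0.         -15.55820588  60.90342224]
[495.2        -52.16909704 101.57038443] [ 0.         -1.86909704  2.57038443]
```

```bash
python3 -m creep '[{"x":-25,"y":1,"z":0,"rx":0,"ry":0,"rz":0,"hand":0},{"x":-28,"y":1,"z":0,"rx":0,"ry":0,"rz":0,"hand":0},{"x":-25,"y":0,"z":0,"rx":0,"ry":0,"rz":0,"hand":0},{"x":0,"y":0,"z":30,"rx":0,"ry":0,"rz":0,"hand":0},{"x":0,"y":0,"z":28,"rx":0,"ry":0,"rz":0,"hand":0},{"x":0,"y":0,"z":12,"rx":0,"ry":0,"rz":0,"hand":0},{"x":0,"y":0,"z":0,"rx":0,"ry":0,"rz":0,"hand":0}]'
python3 - <<'E'
import numpy as np
r=55
for a in [1.45,1.35,1.2,1.05,.9,.75,.6,.45,.3,.2,.1,0.05,0,-.03]:
    print(a,np.round([-39.3-r*np.cos(a)+3*np.sin(a),99+r*np.sin(a)+3*np.cos(a)],1))
E
```

```text
clock: 14.5
eef_pos: [495.5, -29.7, 154.0]
tcp_rot: [-3.139, -0.0, 1.571]
contact_force: [-0.3, 0.9, 0.2]
opening: 0.005
grasp_force: 0.0
1.45 [-42.9 154. ]
1.35 [-48.4 153.3]
1.2 [-56.4 151.3]
1.05 [-64.1 148.2]
0.9 [-71.1 143.9]
0.75 [-77.5 138.7]
0.6 [-83.  132.5]
0.45 [-87.5 125.6]
0.3 [-91.  118.1]
0.2 [-92.6 112.9]
0.1 [-93.7 107.5]
0.05 [-94.1 104.7]
0 [-94.3 102. ]
-0.03 [-94.4 100.3]
```

```bash
python3 -m creep '[{"x":-7,"y":0,"z":0,"rx":0,"ry":0,"rz":0,"hand":0},{"x":-6,"y":0,"z":0,"rx":0,"ry":0,"rz":0,"hand":0},{"x":-5.5,"y":0,"z":0.7,"rx":0,"ry":0,"rz":0,"hand":0},{"x":-4,"y":0,"z":1,"rx":0,"ry":0,"rz":0,"hand":0},{"x":-4,"y":0,"z":1,"rx":0,"ry":0,"rz":0,"hand":0},{"x":0,"y":0,"z":0,"rx":0,"ry":0,"rz":0,"hand":0}]'
python3 -m creep '[{"x":-4,"y":0,"z":1.5,"rx":0,"ry":0,"rz":0,"hand":0},{"x":-3.7,"y":0,"z":1.6,"rx":0,"ry":0,"rz":0,"hand":0},{"x":-3.5,"y":0,"z":2.1,"rx":0,"ry":0,"rz":0,"hand":0},{"x":-3.5,"y":0,"z":2.2,"rx":0,"ry":0,"rz":0,"hand":0},{"x":0,"y":0,"z":0,"rx":0,"ry":0,"rz":0,"hand":0}]'
```

```text
clock: 15.25
eef_pos: [496.1, -56.4, 152.1]
tcp_rot: [3.141, -0.0, 1.57]
contact_force: [0.9, 1.5, 1.9]
opening: -0.002
grasp_force: 0.7
clock: 15.88
eef_pos: [496.0, -71.3, 144.5]
tcp_rot: [-3.142, 0.0, 1.571]
contact_force: [1.0, 1.0, 0.5]
opening: -0.002
grasp_force: 0.8
```

```bash
python3 -m creep '[{"x":-3.3,"y":0,"z":2.5,"rx":0,"ry":0,"rz":0,"hand":0},{"x":-3.1,"y":0,"z":2.7,"rx":0,"ry":0,"rz":0,"hand":0},{"x":0,"y":0,"z":0,"rx":0,"ry":0,"rz":0,"hand":0}]'
python3 - <<'E'
from h import *
f=grab_frame("side")[:,:,::-1]; cv2.imwrite('pics/s6raw.png',f); a=cv2.imread('pics/side0.png')
for im in(a,f):
    h=cv2.cvtColor(np.ascontiguousarray(im),cv2.COLOR_BGR2HSV);m=(abs(h[...,0].astype(int)-110)<12)&(h[...,1]>130)&(h[...,2]>60)
    m[:200]=0;m[300:]=0;m[:,:285]=0;m[:,375:]=0
    ys,xs=np.nonzero(m);print(m.sum(),[int(xs[ys==r].min()) if (ys==r).any() else 0 for r in range(230,262,3)],[int(ys[xs==c].min()) if (xs==c).any() else 0 for c in range(294,345,4)])
E
```

```text
clock: 16.25
eef_pos: [495.9, -77.6, 139.2]
tcp_rot: [-3.141, 0.0, 1.571]
contact_force: [0.5, 0.9, 1.0]
opening: 0.002
grasp_force: 0.7
442 [304, 296, 295, 298, 301, 303, 306, 0, 295, 292, 295] [255, 233, 231, 229, 228, 226, 229, 243, 222, 220, 223, 227, 231]
406 [308, 301, 296, 298, 297, 297, 297, 297, 297, 293, 295] [257, 234, 233, 231, 230, 228, 230, 245, 224, 242, 231, 234, 0]
```

The cap's top edge has shifted about 2 px (some 4 mm inward), so the loop is pulling it. I'll keep pressing.

```bash
python3 -m creep '[{"x":-2.8,"y":0,"z":3,"rx":0,"ry":0,"rz":0,"hand":0},{"x":-2.7,"y":0,"z":3.2,"rx":0,"ry":0,"rz":0,"hand":0},{"x":-2.4,"y":0,"z":3.4,"rx":0,"ry":0,"rz":0,"hand":0},{"x":-2.1,"y":0,"z":3.5,"rx":0,"ry":0,"rz":0,"hand":0},{"x":0,"y":0,"z":0,"rx":0,"ry":0,"rz":0,"hand":0}]'
python3 -m creep '[{"x":-1.9,"y":0,"z":3.7,"rx":0,"ry":0,"rz":0,"hand":0},{"x":-1.6,"y":0,"z":3.8,"rx":0,"ry":0,"rz":0,"hand":0},{"x":-1,"y":0,"z":3,"rx":0,"ry":0,"rz":0,"hand":0},{"x":0,"y":0,"z":0,"rx":0,"ry":0,"rz":0,"hand":0}]'
```

```text
clock: 16.92
eef_pos: [495.6, -87.5, 125.9]
tcp_rot: [-3.141, -0.0, 1.57]
contact_force: [-0.1, -0.2, 0.6]
opening: 0.0
grasp_force: 0.1
clock: 17.42
eef_pos: [495.8, -91.8, 115.5]
tcp_rot: [-3.141, -0.0, 1.571]
contact_force: [0.9, -0.0, -0.3]
opening: -0.001
grasp_force: 0.0
```

No force where some is expected, so I'll look now.

```bash
python3 - <<'E'
from h import *
f=grab_frame("side")[:,:,::-1]; cv2.imwrite('pics/s7raw.png',f)
r=cv2.imread('pics/s6raw.png')
a=np.hstack([cv2.resize(x[200:290,290:390],None,fx=4,fy=6,interpolation=2) for x in(r,f)])
cv2.imwrite('pics/s7.png',a)
E
```

```text
(no output)
```

View pics/s7.png

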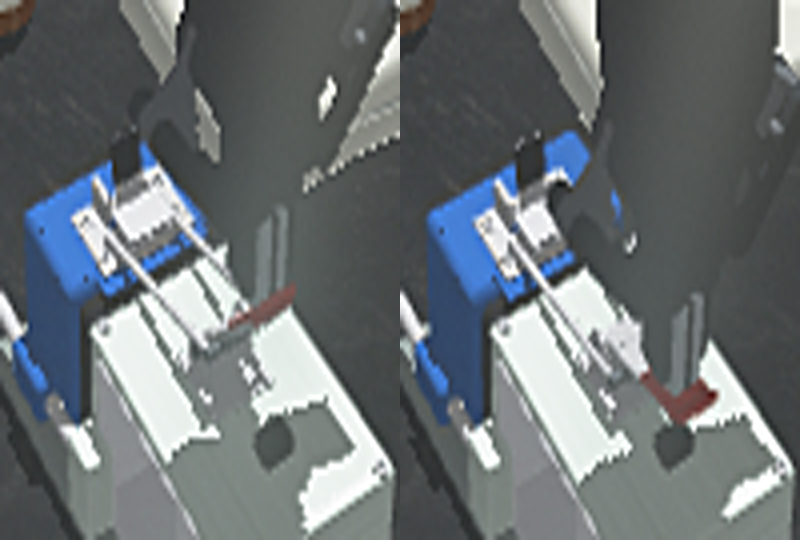

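The fingertip is on the red lever, which is going down. The bar and tab stay low at the keeper and the cap edge has moved inward. I'll check the cap shift numerically, then press to flat.

```bash
cat > cap.py <<'E'
import cv2,numpy as np,sys
L=lambda p:cv2.cvtColor(cv2.imread(p),cv2.COLOR_BGR2HSV)
def top(p):
    h=L(p);m=(abs(h[...,0].astype(int)-110)<12)&(h[...,1]>110)&(h[...,2]>50)
    g=cv2.GaussianBlur(m.astype(float),(0,0),.8);out=[]
    for c in range(299,309,2):
        r=215+int(np.argmax(g[215:250,c]>.5));out.append(r-(g[r,c]-.5)/(g[r,c]-g[r-1,c]))
    lft=[]
    for r in range(238,248,2):
        c=285+int(np.argmax(g[r,285:320]>.5));lft.append(c-(g[r,c]-.5)/(g[r,c]-g[r,c-1]))
    print(p,np.round(out,1),np.round(lft,1))
for p in sys.argv[1:]: top(p)
E
python3 cap.py pics/side0.png pics/s6raw.png pics/s7raw.png
python3 - <<'E'
from h import *
for d in(0,4,8):print(d,proj("side",np.array([495.5-46,-50.3+122-d,85])))
E
```

```text
pics/side0.png [231.5 230.7 229.7 229.3 228.3] [294.5 294.5 294.5 295.3 295.5]
pics/s6raw.png [233.3 232.5 231.7 230.7 230.3] [295.5 295.5 296.3 296.5 296.5]
pics/s7raw.png [233.7 233.3 232.5 231.7 230.7] [296.5 296.5 296.5 296.5 296.5]
0 [293.46407624 232.78435603]
4 [294.38843537 233.88975743]
8 [295.31783259 235.00118367]
```

```bash
python3 -m creep '[{"x":-1,"y":0,"z":3.5,"rx":0,"ry":0,"rz":0,"hand":0},{"x":-0.5,"y":0,"z":3,"rx":0,"ry":0,"rz":0,"hand":0},{"x":-0.3,"y":0,"z":2.5,"rx":0,"ry":0,"rz":0,"hand":0},{"x":0,"y":0,"z":0,"rx":0,"ry":0,"rz":0,"hand":0}]'
```

```text
clock: 17.98
eef_pos: [495.8, -93.6, 106.6]
tcp_rot: [-3.141, -0.0, 1.571]
contact_force: [0.4, 0.3, -0.2]
opening: -0.0
grasp_force: 0.0
```

The cap is in by about 7 mm, so the latch is loaded and near centre. I'll press down to the stop by feel.

```bash
python3 -m creep '[{"x":0,"y":0,"z":1.5,"rx":0,"ry":0,"rz":0,"hand":0},{"x":0,"y":0,"z":1.5,"rx":0,"ry":0,"rz":0,"hand":0},{"x":0,"y":0,"z":0,"rx":0,"ry":0,"rz":0,"hand":0}]'
python3 -m creep '[{"x":0,"y":0,"z":0.8,"rx":0,"ry":0,"rz":0,"hand":0},{"x":0,"y":0,"z":0.7,"rx":0,"ry":0,"rz":0,"hand":0},{"x":0,"y":0,"z":0,"rx":0,"ry":0,"rz":0,"hand":0}]'
```

```text
clock: 18.35
eef_pos: [495.9, -93.6, 103.8]
tcp_rot: [-3.141, -0.0, 1.571]
contact_force: [0.2, 0.5, 0.2]
opening: -0.001
grasp_force: 0.0
clock: 18.73
eef_pos: [496.0, -93.6, 102.3]
tcp_rot: [-3.141, -0.0, 1.571]
contact_force: [-0.1, -0.2, -0.2]
opening: -0.003
grasp_force: 0.0
```

```bash
python3 -m creep '[{"x":0,"y":0,"z":0.6,"rx":0,"ry":0,"rz":0,"hand":0},{"x":0,"y":0,"z":0.5,"rx":0,"ry":0,"rz":0,"hand":0},{"x":0,"y":0,"z":0,"rx":0,"ry":0,"rz":0,"hand":0}]'
python3 -m creep '[{"x":0,"y":0,"z":0.5,"rx":0,"ry":0,"rz":0,"hand":0},{"x":0,"y":0,"z":0,"rx":0,"ry":0,"rz":0,"hand":0}]'
```

```text
clock: 19.1
eef_pos: [496.1, -93.6, 101.9]
tcp_rot: [3.141, 0.0, 1.571]
contact_force: [-2.6, -0.0, 8.4]
opening: 0.001
grasp_force: 4.0
clock: 19.35
eef_pos: [496.2, -93.7, 101.7]
tcp_rot: [3.141, 0.0, 1.571]
contact_force: [-4.5, 0.7, 13.3]
opening: 0.0
grasp_force: 6.6
```

There is firm contact at z≈102, exactly the flat height. I'll withdraw and check that it stays.

```bash
python3 -m creep '[{"x":0,"y":0,"z":-5,"rx":0,"ry":0,"rz":0,"hand":0},{"x":0,"y":0,"z":-25,"rx":0,"ry":0,"rz":0,"hand":0},{"x":0,"y":0,"z":-40,"rx":0,"ry":0,"rz":0,"hand":0},{"x":0,"y":0,"z":-40,"rx":0,"ry":0,"rz":0,"hand":0},{"x":-20,"y":-30,"z":-20,"rx":0,"ry":0,"rz":0,"hand":0},{"x":-40,"y":-40,"z":0,"rx":0,"ry":0,"rz":0,"hand":0},{"x":-40,"y":-40,"z":0,"rx":0,"ry":0,"rz":0,"hand":0},{"x":0,"y":0,"z":0,"rx":0,"ry":0,"rz":0,"hand":0}]'
python3 - <<'E'
from h import *
f=grab_frame("side")[:,:,::-1];cv2.imwrite('pics/s8raw.png',f)
h=cv2.cvtColor(np.ascontiguousarray(f),cv2.COLOR_BGR2HSV);m=((h[...,0]<8)|(h[...,0]>172))&(h[...,1]>120)&(h[...,2]>60)
m[:220]=0;m[300:]=0;m[:,:330]=0;m[:,385:]=0
ys,xs=np.nonzero(m);print(len(xs),xs.mean(),ys.mean(),plane("side",(xs.mean(),ys.mean()),102)-[495.4,-50.3,0])
k=(f.max(2)<60);sub=k[212:240,312:330];y,x=np.nonzero(sub);print("tab",len(x),x.mean()+312,y.mean()+212,y.min()+212)
E
python3 cap.py pics/side0.png pics/s8raw.png
```

```text
clock: 20.35
eef_pos: [383.6, -195.4, 230.9]
tcp_rot: [-3.141, 0.0, 1.567]
contact_force: [1.0, 0.4, -0.7]
opening: -0.001
grasp_force: 0.0
144 359.7638888888889 269.90277777777777 [  1.04121187 -48.86040929 102.        ]
tab 458 321.1921397379913 224.75982532751092 212
pics/side0.png [231.5 230.7 229.7 229.3 228.3] [294.5 294.5 294.5 295.3 295.5]
pics/s8raw.png [233.7 233.3 232.3 231.5 230.7] [  inf   inf   inf   inf 316.9]cap.py:10: RuntimeWarning: divide by zero encountered in scalar divide
  c=285+int(np.argmax(g[r,285:320]>.5));lft.append(c-(g[r,c]-.5)/(g[r,c]-g[r,c-1]))
```

The lever's red centre is at y −49 at flat height, and the cap is still drawn in. I'm handing in.

```bash
python3 -c "
from rig import *
print(sign_off())"
```

```text
the job is handed in; nothing more can be done
None
```

The latch is closed and the job is handed in at about 20 s on the robot's clock: the loop is hooked behind the keeper's lip, the lever lies flat and stayed there after I let go, and the cap is drawn in about 7 mm by the camera. The hardest push read was about 13 N at the lever's stop, and I touched nothing but the latch.

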